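# Fit the locating pin in the eyelet setter base

## Task

Take the locating pin (straight slim handle) out of the wooden tool block and fit it into the hole in the sprung steel plate of the eyelet setter base: feel gently for the hole, then press the pin straight down until its collar is fully home on the plate, and let go. The plate is delicate, so press gently (never as hard as 30 N), and leave the other driver in the block and the things lying about where they are.

Things in the scene. Friction and masses are not known exactly. Their poses are not given: they have to be found in the camera images.
- locating_pin_center (a point): Locating pin, 90 g, upright in the block with 3 mm play each way. 75 mm long; from below: plain steel shank 14 mm diameter x 24 mm with square-cut end, collar 30 mm diameter x 5 mm, straight aluminium handle 16 mm diameter x 46 mm. This point: on the axis, 37.5 mm above the shank's end, 8.5 mm above the collar; z up the axis. With the pin home it is 67.5 mm above the desk.
- flaring_driver_center (a point): The other tool in the block, to be left there: 63 mm long, with a wider, mushroom-shaped dark head of 28 mm diameter and a 17 mm shank that does not fit the plate. Point on its axis, half-way up; z up.
- tool_block: Wooden tool block, fixed, 70 x 120 x 40 mm (x, y, z), origin at the centre of its underside on the desk, z up. Two holes of 20 mm diameter at y = +30 and y = -30 mm; the tools stand in them with the collar on the block's top. Which tool is in which hole varies. A drawer cabinet 190 mm high stands 10 cm or so behind it (world x 0.63 to 0.81, y -0.02 to 0.16).
- setter_base: Eyelet setter base, fixed: grey slab 124 x 104 x 14 mm (x, y, z), origin at the centre of its underside on the desk, z up. On it a clamped cross slide carries a square steel plate. The slide's setting is not reported and differs each time: the plate's centre is up to 5 mm from this origin along the base's x and also up to 5 mm along its y.
- die_plate (a joint): Steel plate 64 x 64 x 30 mm, upper face 54 mm above the desk when free, a sharp unchamfered blind hole 15 mm wide and 28 mm deep in its centre. Value: how far it is pushed down (m), 0 to 0.006. It gives way on springs at 1 N plus about 2.5 N per mm, has a hard stop at 6 mm, and comes back up. More than 30 N damages it.
- plug (a joint): Tight plug in the plate's hole, its top 12 mm below the mouth. Value: how far it has been pushed down (m), 0 to 0.0128. It moves under about 5 N and stays where pushed. The pin, home 24 mm deep with its collar on the plate, has pushed it 12 mm, so it does not fall home by itself.
- stapler: Stapler, 30 x 136 x 49 mm, bystander on the desk; origin under its centre.
- rubber: Eraser, 18 x 42 x 11 mm, bystander between block and base; origin under its centre.
- usb_stick: Memory stick, 17 x 52 x 8 mm, bystander; origin under its centre.
- tool_cup: Empty dark pen cup, 78 mm wide, 96 mm high, bystander behind the base; origin under its centre.
- tape_measure: Pocket tape measure, 62 x 73 x 35 mm, bystander at the right; origin under its centre.
- felt_squeegee: Flat blue squeegee, 74 x 102 x 6 mm, bystander at the front right; origin under its centre.
- pencil: Pencil, 168 mm long, bystander at the front edge; origin under its centre.
- spring_clamp: Orange and black spring clamp, 48 x 105 x 17 mm, bystander at the right; origin under its centre.
- ink_bottle_3: Small upright ink bottle, 39 mm wide, 90 mm high, bystander at the left; origin under its centre.
There are look-alikes about, which are no part of the job. Leave any red look-alike of the part that bears locating_pin_center alone. Of the things that look like the setter_base, the larger one is meant.

How it is judged:
By the outcome, as a careful person would: the job done as asked, in the order asked, and still so for the second after the job is handed in, with the robot touching nothing.
It also fails if it takes over 72 s, if anything falls off the work surface, if the arm or the gripper's body presses on something with over 40 N, if the wrist force passes 120 N, or if a joint passes its speed limit or range.

## Robot

A 6-joint arm with a two-finger parallel gripper is mounted at the origin on a cart in front of the work surface, level with it; the furniture and walls round the work are solid. World frame = base frame: x ahead of the robot, y to its left, z up, the work surface at z = 0. Lengths are in m, angles in rad, forces in N, time in s.
With the tool pointing down it reaches from about 0.25 to 0.725 m from the base axis. Payload 4 kg.
Tool frame: the origin (TCP) lies at the very end of the fingers, on their centre line; the grasp point (between the pads) lies 19 mm behind it (bot.pinch_z is the distance from the TCP to the grasp point, in m); z points along the fingers, x is the direction in which the jaws open and shut, and the axes are right-handed (so a half turn about z gives the same grasp; the last joint's range is limited). The gripper opens to 85 mm and grips with 20 to 120 N. Pads are 22 mm wide; open, the fingers measure 114 mm over their backs; the gripper's body (76 mm by 85 mm) begins 54 mm behind the grasp point. The pads swing forward as they close: fully open they stand 13 mm farther back than shut.
Start: joints at [1.195, 0.241, 0.005, 1.335, 0, 1.571], TCP at [0.184, 0.465, 0.231] pointing down, gripper open.
Joint ranges: [-2.72, 2.72], [-1.05, 1.87], [-1.09, 1.28], [-1.99, 2.15], [-1.42, 1.44], [-3.14, 3.14]. Speed limits (rad/s): [2.79, 2.79, 3.14, 3.14, 3.14, 3.14].

## Interface

Orientations are given as a unit quaternion [x, y, z, w].
In Python, from workcell import bot gives the robot as it stands. The module is installed in compiled form; this text tells all that it offers.
- The arm moves only by the shell command python3 -m inch 'ROWS'. ROWS is JSON, a list of rows, each a list of 7 numbers: the shift along the tool's x, y, z scaled (see below), then the turn, a rotation vector about the tool's x, y, z scaled (see below), then the gripper command: -1 is fully open, 1 is shut, values between are in proportion. In form: [[x, y, z, wx, wy, wz, gripper], ...]. A call has exactly 8 rows; each row shifts and turns the commanded pose from where the row before left it, along the tool's axes as they then stand; what a row does not reach is not made up. The controller multiplies each number of a shift by 2.5 cm and each number of a turn by 180 degrees. A row lasts 1/10 s, in which the tool goes at most 50 mm and 8.59 degrees, less where a joint would pass 70% of its speed; a pose out of reach is approached as far as the arm can. A call with a number of a shift or a turn outside -1 to 1 is refused whole. A call with a gripper value outside its range is refused whole. The fingers move at their own pace and stop on an object; the grip force is fixed at half the most. Time passes only in rows, so rows that do not move let the fingers close, or fill a call up. It gives the time, the measured TCP pose, the force and the opening at its end, in the units of the state.
- bot.get_obs(): the state, without advancing time (a new reading comes with each control period).
- bot.camera(name): name is "scene" or "top" or "wrist"; returns (picture, depth): 480x640x3 uint8, blue, green, red; 480x640 float32, m along the optical axis (not along the pixel's ray), 0 where there is no reading.
- bot.get_calibration(name): a dict with "vfov" (degrees; the focal length in pixels is half the picture's height over the tangent of half this angle, whatever the lens; pixels are square), "cx", "cy" (the principal point, pixels), "R" (3x3) and "t" (3): a world point X has camera coordinates R X + t. Camera axes: x right, y down, z forward; pixel columns grow to the right and rows downward; lengths in m; the calibration is good to about 2 mm. A picture is of the moment at which its call begins: read the wrist's pose just before it. get_calibration takes no time and is no camera call; for the wrist camera it gives the pose at the moment of the call.
- bot.job_done(): hands the job in, once; it reports no verdict.
The state is a dict: "clock": time; "joint_pos": joint angles; "joint_vel": joint speeds; "tau": joint torques, N m; "eef_pos": TCP position; "tool_rot": TCP orientation; "ft_force": force on the tool from outside, world axes, zero at the start; "ft_torque": the same for the moment, N m; "grip_width": finger opening in m.
Only numpy, scipy, OpenCV 4.12 (cv2) and the standard library are available. Lean on these libraries where they do the work, as an engineer would, in place of code of your own. Each camera call takes 0.05 s, during which the arm holds its last target.

## Working session

There is one attempt and no reset: what is moved stays moved. The work goes in short steps, Python scripts to look and compute and a shell command to move; the robot and the scene stay as the last step left them, time stands still between calls to the robot, and variables do not carry over. Pictures are saved under pics/ and viewed, and the job is handed in when it is done.

```bash
mkdir -p pics; cat > h.py <<'E'
import numpy as np, cv2
from workcell import bot
def snap(n,tag):
    c=bot.get_calibration(n); im,d=bot.camera(n); im=np.array(im)
    cv2.imwrite(f'pics/{tag}.png',im); np.savez(f'pics/{tag}.npz',im=im,d=d,R=c['R'],t=c['t'],f=240/np.tan(np.radians(c['vfov'])/2),cx=c['cx'],cy=c['cy']); print(n,{k:c[k] for k in c})
class V:
    def __init__(s,tag):
        z=np.load(f'pics/{tag}.npz'); s.im=z['im'];s.d=z['d'];s.R=z['R'];s.t=z['t'];s.f=float(z['f']);s.cx=float(z['cx']);s.cy=float(z['cy'])
    def ray(s,u,v):
        return -s.R.T@s.t, s.R.T@np.array([(u-s.cx)/s.f,(v-s.cy)/s.f,1])
    def plane(s,u,v,z):
        o,r=s.ray(u,v); return o+r*(z-o[2])/r[2]
    def dep(s,u,v):
        o,r=s.ray(u,v); return o+r*s.d[int(v),int(u)]
    def cloud(s):
        v,u=np.mgrid[0:480,0:640]; P=np.stack([(u-s.cx)/s.f*s.d,(v-s.cy)/s.f*s.d,s.d],-1)
        return (P-s.t)@s.R
    def proj(s,X):
        p=s.R@np.array(X)+s.t; return p[:2]/p[2]*s.f+[s.cx,s.cy]
E
python3 - <<'E'
from h import *
for n in ['scene','top','wrist']: snap(n,n+'0')
print(bot.get_obs(), bot.pinch_z)
E
```

```text
scene {'vfov': 43.2148310261677, 'cx': 328.4216463500802, 'cy': 240.42690353010045, 'R': array([[ 0.64300187, -0.76586071,  0.00244133],
       [-0.56318871, -0.47499776, -0.67616241],
       [ 0.51900585,  0.43339877, -0.73674856]]), 't': array([-0.36592953,  0.32159824,  0.9425952 ])}
top {'vfov': 53.150782528923386, 'cx': 313.56066539511096, 'cy': 242.83323142619415, 'R': array([[-0.0281207 , -0.99955271,  0.01017855],
       [-0.98508473,  0.02598155, -0.17009711],
       [ 0.16975658, -0.01480998, -0.98537474]]), 't': array([0.0028015 , 0.51387878, 0.97681333])}
wrist {'vfov': 67.98685819467642, 'cx': 321.8920135453091, 'cy': 239.5398992846436, 'R': array([[ 0.36664356,  0.93035783, -0.00260932],
       [ 0.88107261, -0.34631732,  0.32214186],
       [ 0.29880355, -0.12041024, -0.94668781]]), 't': array([-0.49834222, -0.0403563 ,  0.38249959])}
{'clock': 0.15, 'joint_pos': array([ 1.19496927e+00,  2.41264311e-01,  4.06284305e-03,  1.33522227e+00,
       -2.00708611e-05,  1.57080049e+00]), 'joint_vel': array([ 0.00014453, -0.00017209,  0.00273047, -0.00069713, -0.00071091,
        0.00016527]), 'tau': array([ 1.48093632e-04, -3.72633934e+01,  2.52639091e+01,  1.24154374e-02,
        1.08928205e-05, -4.64744446e-06]), 'eef_pos': array([0.18335259, 0.4646588 , 0.23061643]), 'tool_rot': array([ 8.26754179e-01,  5.62562765e-01, -6.67086833e-04,  4.66059962e-04]), 'ft_force': array([-0.31142988,  0.15918373,  0.17052286]), 'ft_torque': array([-0.0331091 , -0.02027762,  0.04092146]), 'grip_width': 0.08510852207407588} 0.0187
```

View pics/scene0.png

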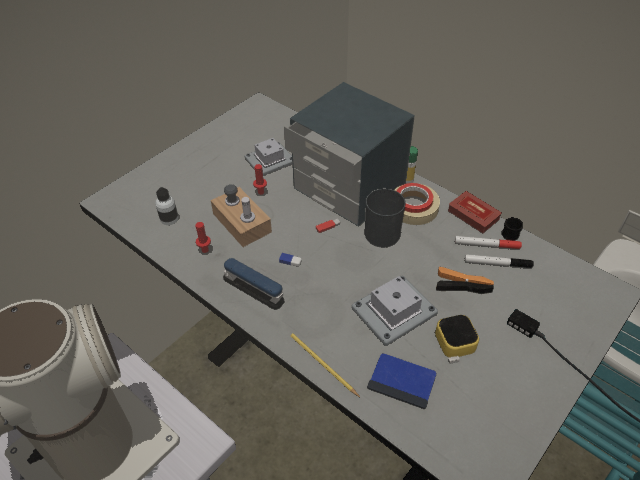

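View pics/top0.png

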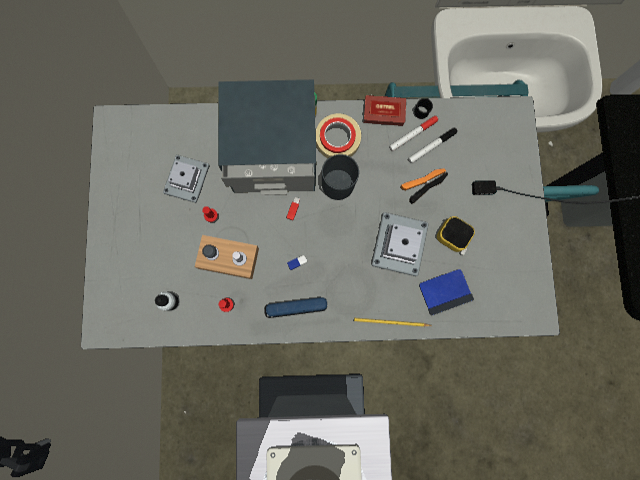

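View pics/wrist0.png

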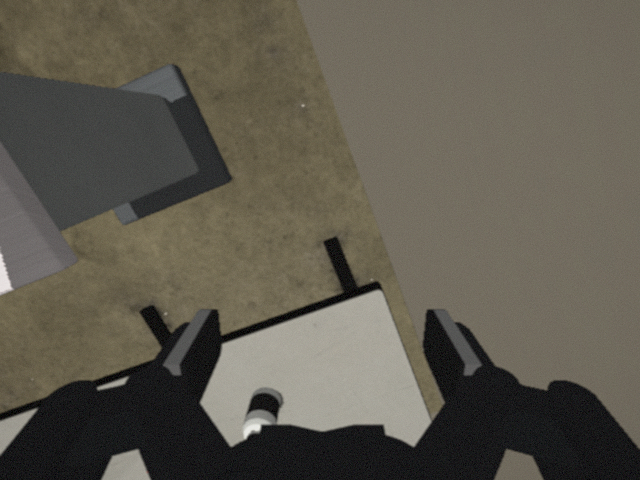

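The pin (bright, slim handle) is at about (239,257) in top and (247,208) in scene. The mushroom driver is at (209,251) in top. The larger setter base is at (405,242) in top and (397,305) in scene. The red look-alikes and the small base stay untouched.

```bash
python3 - <<'E'
from h import *
T=V('top0');S=V('scene0')
def crop(v,u0,v0,u1,v1,k,n):
    cv2.imwrite(n,cv2.resize(v.im[v0:v1,u0:u1],None,fx=k,fy=k,interpolation=cv2.INTER_CUBIC))
a=cv2.resize(T.im[220:300,180:280],(500,400),interpolation=2); b=cv2.resize(T.im[200:290,360:450],(400,400),interpolation=2)
c=cv2.resize(S.im[170:250,200:280],(400,400),interpolation=2);
cv2.imwrite('pics/c1.png',np.hstack([a[:, :400],b])); cv2.imwrite('pics/c2.png',np.hstack([c,cv2.resize(S.im[265:345,350:440],(400,355),interpolation=2)[:,:],][:1]))
for n,u,v,z in [('pin',239,257,.091),('drv',209,251,.1),('hole',405,242,.054)]: print(n,T.plane(u,v,z),T.dep(u,v))
for n,u,v,z in [('pin',246,201,.091),('hole',397,295,.054)]: print(n,S.plane(u,v,z),S.dep(u,v))
E
```

```text
pin [0.48067669 0.14049747 0.091     ] [0.48135856 0.14116173 0.08633643]
drv [0.49307051 0.19904718 0.1       ] [0.34047244 0.00391547 1.04990796]
hole [ 0.50873775 -0.204106    0.054     ] [ 0.5110241  -0.20693255  0.0404678 ]
pin [0.48233982 0.13804338 0.091     ] [0.48352235 0.13947921 0.08924945]
hole [ 0.5099421  -0.20865408  0.054     ] [ 0.51667101 -0.20487407  0.0440834 ]
```

View pics/c1.png

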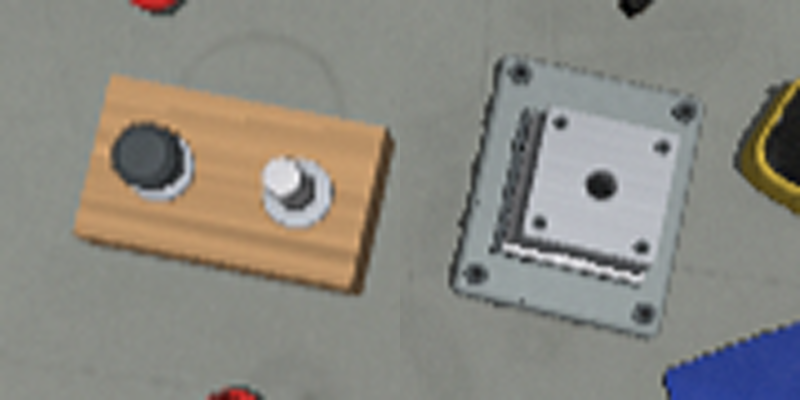

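View pics/c2.png

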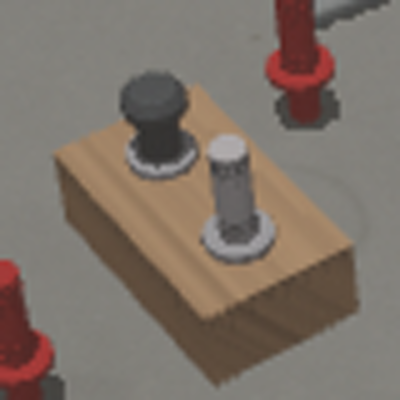

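```bash
python3 -m inch '[[-0.48,1,0,0,0,0,-1],[-0.48,1,0,0,0,0,-1],[-0.48,1,0,0,0,0,-1],[-0.48,1,0,0,0,0,-1],[-0.48,1,0,0,0,0,-1],[-0.48,1,0,0,0,0,-1],[-0.48,1,0,0,0,0,-1],[-0.48,1,0,0,0,0,-1]]'; python3 - <<'E'
from h import *
from scipy.spatial.transform import Rotation as Ro
W=V('wrist0'); o=-W.R.T@W.t
p=np.array([0.18335259, 0.4646588 , 0.23061643]); M=Ro.from_quat([ 8.26754179e-01,  5.62562765e-01, -6.67086833e-04,  4.66059962e-04]).as_matrix()
print('cam in tool',M.T@(o-p),'R cam axis in tool\n',M.T@W.R.T, 'tcp px',W.proj(p),W.proj(p+M@[0,0,.02]),W.proj(p+M@[0,0,.15]))
E
```

```text
clock: 0.95
eef_pos: [0.3348, 0.3013, 0.231]
tool_rot: [0.827, 0.563, -0.0, 0.0]
ft_force: [0.7, 0.1, 0.4]
grip_width: 0.0853
cam in tool [-0.00047617 -0.08523099 -0.14319252] R cam axis in tool
 [[ 9.99999425e-01  7.24447753e-04 -7.90689185e-04]
 [-4.31132061e-04  9.46697053e-01  3.22124982e-01]
 [ 9.81905841e-04 -3.22124456e-01  9.46696821e-01]] tcp px [323.15836002 314.9986257 ] [323.06499478 294.54432146] [322.74065667 223.48886288]
```

```bash
python3 -m inch '[[-0.48,1,0,0,0,0,-1],[-0.48,1,0,0,0,0,-1],[-0.48,1,0,0,0,0,-1],[-0.48,1,0,0,0,0,-1],[-0.48,1,0,0,0,0,-1],[-0.48,1,0,0,0,0,-1],[-0.48,1,0,0,0,0,-1],[-0.48,0.9,0,0,0,0,-1]]'
```

```text
clock: 1.75
eef_pos: [0.4834, 0.1395, 0.2309]
tool_rot: [0.827, 0.562, -0.0, -0.0]
ft_force: [-0.3, 0.3, 0.1]
grip_width: 0.0852
```

```bash
python3 -m inch '[[0,0,0,0,0,0.0445,-1],[0,0,0,0,0,0.0445,-1],[0,0,0,0,0,0.0445,-1],[0,0,0,0,0,0.0445,-1],[0,0,0,0,0,0.0445,-1],[0,0,0,0,0,0.0445,-1],[0,0,0,0,0,0.0445,-1],[0,0,0,0,0,0.0445,-1]]';python3 -m inch '[[0,0,0,0,0,0.0445,-1],[0,0,0,0,0,0.0415,-1],[0,0,0.5,0,0,0,-1],[0,0,0.5,0,0,0,-1],[0,0,0.5,0,0,0,-1],[0,0,0,0,0,0,-1],[0,0,0,0,0,0,-1],[0,0,0,0,0,0,-1]]'; python3 - <<'E'
from h import *
print(bot.get_obs()['eef_pos'])
snap('wrist','w1')
E
```

```text
clock: 2.55
eef_pos: [0.4825, 0.1405, 0.2309]
tool_rot: [0.999, 0.035, -0.0, 0.0]
ft_force: [-0.4, 0.3, 0.7]
grip_width: 0.0857
clock: 3.35
eef_pos: [0.4832, 0.1407, 0.1944]
tool_rot: [0.995, -0.097, 0.0, -0.0]
ft_force: [-0.6, -0.2, 0.1]
grip_width: 0.0853
[0.48320412 0.14074474 0.19443888]
wrist {'vfov': 67.98685819467642, 'cx': 321.8920135453091, 'cy': 239.5398992846436, 'R': array([[ 9.81397068e-01, -1.91987537e-01,  7.62206370e-04],
       [-1.81978538e-01, -9.28953442e-01,  3.22380697e-01],
       [-6.11850217e-02, -3.16522176e-01, -9.46609796e-01]]), 't': array([-0.44509623,  0.18825904,  0.42060528])}
```

View pics/w1.png

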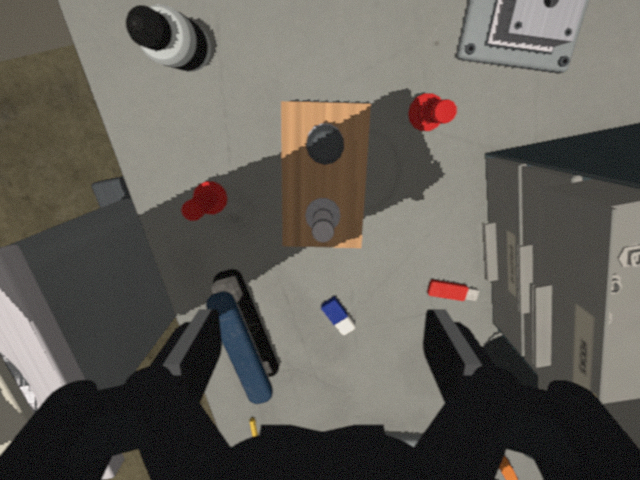

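Wrist view: the pin's top is at about (322,231), the collar at (322,213) and the driver head at (325,143). The block edges run along the image, so the jaw yaw is right.

```bash
python3 - <<'E'
from h import *
W=V('w1');T=V('top0')
c=cv2.resize(W.im[180:260,270:380],None,fx=7,fy=7,interpolation=2); cv2.imwrite('pics/c3.png',c)
for q,z in [((322,231),.091),((322,213),.045)]: print(W.plane(*q,z))
print(T.plane(236.4,255.6,.091), T.plane(405.2,241.4,.054))
p=bot.get_obs()['eef_pos'];print(p)
E
```

```text
[0.48219352 0.14645731 0.091     ]
[0.48253677 0.14796128 0.045     ]
[0.48366632 0.14572336 0.091     ] [ 0.5100112  -0.20460701  0.054     ]
[0.48328026 0.14076032 0.19457593]
```

View pics/c3.png

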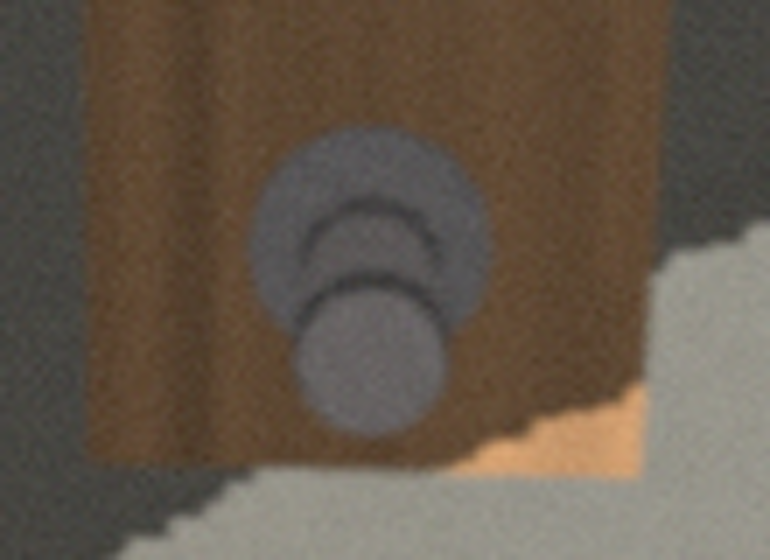

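```bash
python3 -m inch '[[-0.06,-0.21,0.8,0,0,0,-1],[0,0,0.8,0,0,0,-1],[0,0,0.8,0,0,0,-1],[0,0,0.8,0,0,0,-1],[0,0,0.8,0,0,0,-1],[0,0,0.8,0,0,0,-1],[0,0,0.6,0,0,0,-1],[0,0,0.35,0,0,0,-1]]'; python3 - <<'E'
from h import *
o=bot.get_obs(); print(o['eef_pos'],o['ft_force'])
snap('wrist','w2')
E
```

```text
clock: 4.2
eef_pos: [0.4821, 0.146, 0.0494]
tool_rot: [0.995, -0.097, -0.0, 0.0]
ft_force: [-0.4, -0.3, 0.4]
grip_width: 0.0855
[0.48213117 0.14596373 0.04935107] [-0.36804509 -0.29334075  0.39305227]
wrist {'vfov': 67.98685819467642, 'cx': 321.8920135453091, 'cy': 239.5398992846436, 'R': array([[ 9.81397441e-01, -1.91985396e-01, -8.19144313e-04],
       [-1.81424367e-01, -9.28790055e-01,  3.23162857e-01],
       [-6.28033621e-02, -3.17002588e-01, -9.46343012e-01]]), 't': array([-0.44283474,  0.2393997 ,  0.28567052])}
```

View pics/w2.png

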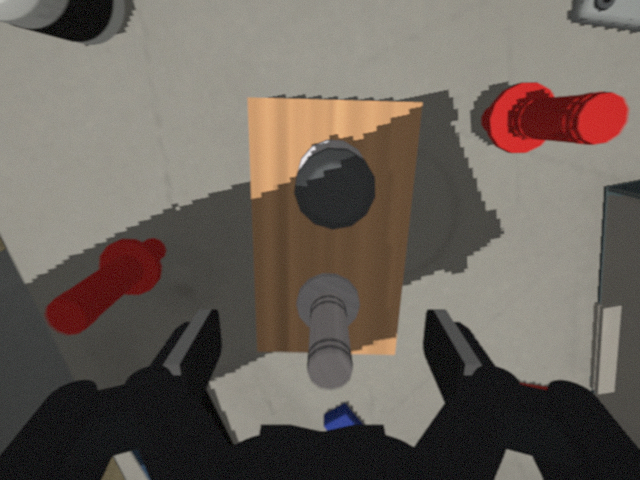

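The handle stands between the jaws at about (329,340), with the fingertips at rows 310–375. I'll close the gripper now.

```bash
python3 -m inch '[[0,0,0,0,0,0,1],[0,0,0,0,0,0,1],[0,0,0,0,0,0,1],[0,0,0,0,0,0,1],[0,0,0,0,0,0,1],[0,0,0,0,0,0,1],[0,0,0,0,0,0,1],[0,0,0,0,0,0,1]]'; python3 - <<'E'
from h import *
o=bot.get_obs(); print(o['eef_pos'],o['ft_force'])
E
```

```text
clock: 5.05
eef_pos: [0.483, 0.1462, 0.0508]
tool_rot: [0.995, -0.097, 0.001, -0.0]
ft_force: [-0.8, -0.9, 6.2]
grip_width: 0.0148
[0.48299762 0.14618803 0.05081672] [-0.80979783 -0.87401115  6.20298513]
```

```bash
python3 -m inch '[[0,0,-0.3,0,0,0,1],[0,0,-0.6,0,0,0,1],[0,0,-0.8,0,0,0,1],[0,0,-0.8,0,0,0,1],[0,0,-0.8,0,0,0,1],[0,0,-0.7,0,0,0,1],[0.13,0.48,0,0,0,0,1],[0.27,0.97,0,0,0,0,1]]'; python3 -m inch '[[0.27,0.97,0,0,0,0,1],[0.27,0.97,0,0,0,0,1],[0.27,0.97,0,0,0,0,1],[0.27,0.97,0,0,0,0,1],[0.27,0.97,0,0,0,0,1],[0.27,0.97,0,0,0,0,1],[0.27,0.97,0,0,0,0,1],[0.27,0.97,0,0,0,0,1]]';
```

```text
clock: 5.85
eef_pos: [0.485, 0.1087, 0.1498]
tool_rot: [0.995, -0.095, 0.0, -0.0]
ft_force: [0.3, -0.5, -1.4]
grip_width: 0.0152
clock: 6.65
eef_pos: [0.4994, -0.0939, 0.1486]
tool_rot: [0.995, -0.097, -0.001, 0.0]
ft_force: [0.5, -0.8, -0.1]
grip_width: 0.0146
```

```bash
python3 -m inch '[[0.27,0.97,0,0,0,0,1],[0.27,0.97,0,0,0,0,1],[0.27,0.9,0,0,0,0,1],[0.27,0.8,0,0,0,0,1],[0.18,0.6,0,0,0,0,1],[0,0,0.4,0,0,0,1],[0,0,0.4,0,0,0,1],[0,0,0,0,0,0,1]]'; python3 - <<'E'
from h import *
o=bot.get_obs(); print(o['eef_pos'],o['tool_rot'],o['ft_force'])
snap('wrist','w3');snap('top','t3');snap('scene','s3')
W=V('w3');cv2.imwrite('pics/c4.png',cv2.resize(W.im[200:400,220:420],None,fx=3,fy=3,interpolation=2))
E
```

```text
clock: 7.45
eef_pos: [0.5093, -0.2009, 0.1273]
tool_rot: [0.995, -0.096, -0.003, -0.001]
ft_force: [-0.5, 0.4, -0.7]
grip_width: 0.0143
[ 0.5093278  -0.20088035  0.12734565] [ 9.95351884e-01 -9.62651046e-02 -2.61738913e-03 -8.98232865e-04] [-0.47681019  0.36561699 -0.66361198]
wrist {'vfov': 67.98685819467642, 'cx': 321.8920135453091, 'cy': 239.5398992846436, 'R': array([[ 0.98153518, -0.19120277, -0.00549475],
       [-0.17931678, -0.92975931,  0.32154801],
       [-0.06658967, -0.31462538, -0.94687733]]), 't': array([-0.5353894 , -0.10407051,  0.25372545])}
top {'vfov': 53.150782528923386, 'cx': 313.56066539511096, 'cy': 242.83323142619415, 'R': array([[-0.0281207 , -0.99955271,  0.01017855],
       [-0.98508473,  0.02598155, -0.17009711],
       [ 0.16975658, -0.01480998, -0.98537474]]), 't': array([0.0028015 , 0.51387878, 0.97681333])}
scene {'vfov': 43.2148310261677, 'cx': 328.4216463500802, 'cy': 240.42690353010045, 'R': array([[ 0.64300187, -0.76586071,  0.00244133],
       [-0.56318871, -0.47499776, -0.67616241],
       [ 0.51900585,  0.43339877, -0.73674856]]), 't': array([-0.36592953,  0.32159824,  0.9425952 ])}
```

View pics/w3.png

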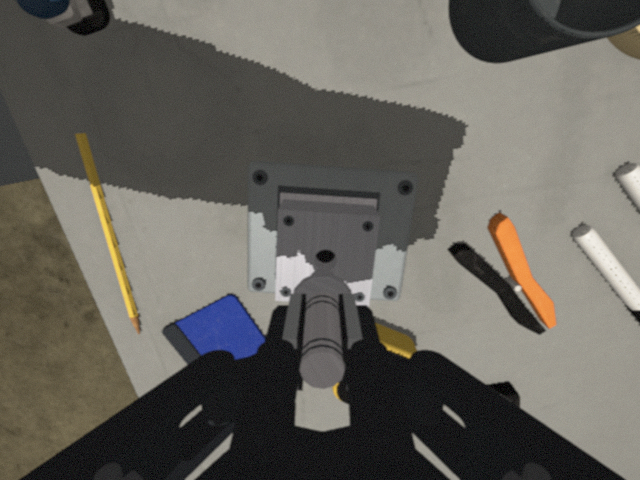

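View pics/s3.png

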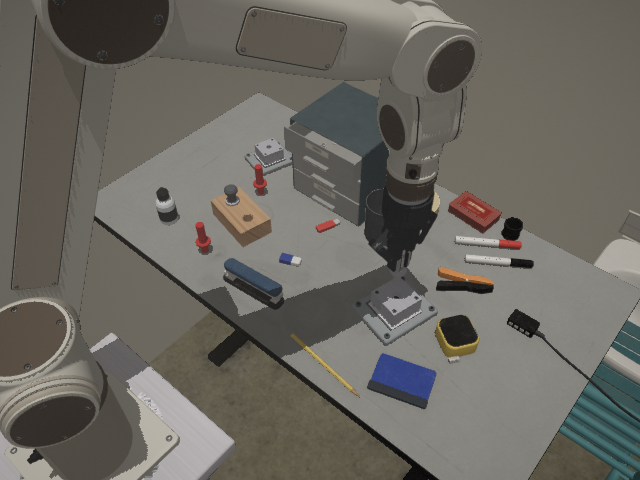

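View pics/c4.png

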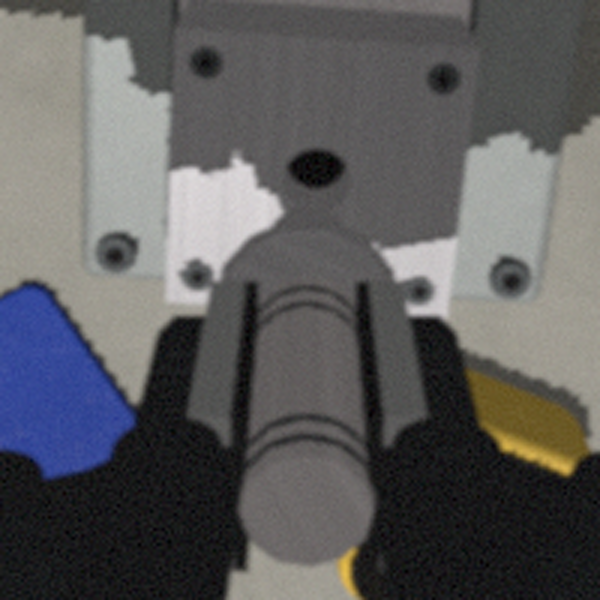

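```bash
python3 - <<'E'
from h import *
from scipy.spatial.transform import Rotation as Ro
W=V('w3')
g=cv2.cvtColor(W.im,cv2.COLOR_BGR2GRAY)
sub=g[245:265,310:340]; m=(sub<40).astype(np.uint8)
n,l,st,ce=cv2.connectedComponentsWithStats(m); print(st[1:],ce[1:]+[310,245])
for q in [(325.5,256)]+[tuple(c+[310,245]) for c in ce[1:]]: print(W.plane(*q,.054))
o=bot.get_obs();print(o['eef_pos']);M=Ro.from_quat(o['tool_rot']).as_matrix();print(M)
# four plate corner screws
E
```

```text
[[  7   5  17  12 152]] [[325.         255.77631579]]
[ 0.50863615 -0.20292345  0.054     ]
[ 0.50834487 -0.20270768  0.054     ]
[ 0.51119196 -0.20134606  0.12979717]
[[ 9.81572336e-01 -1.91089622e-01 -7.10879525e-04]
 [-1.91089343e-01 -9.81572548e-01  4.42051649e-04]
 [-7.82251309e-04 -2.98064168e-04 -9.99999650e-01]]
```

```bash
python3 - <<'E'
from h import *
W=V('w3'); T=V('top0')
p=lambda a,b:(220+a/3,200+b/3)
sc=[W.plane(*p(*q),.054)for q in [(206,62),(443,78),(418,290),(196,275)]]
def inter(s):
    A=np.array([(s[2]-s[0])[:2],-(s[3]-s[1])[:2]]).T; k=np.linalg.solve(A,(s[1]-s[0])[:2]); return s[0]+k[0]*(s[2]-s[0]), np.mean(s,0), [np.linalg.norm(s[i]-s[i-1]) for i in range(4)]
print('screws wrist',inter(sc)); print('hole edge',W.plane(325.3,258.7,.054))
q=lambda a,b:(360+(a-400)/4.4444,200+b/4.4444)
st=[T.plane(*q(*k),.054) for k in [(560,123),(662,147),(642,247),(539,222)]]
print('screws top',inter(st)); 
for z in (.1273,): 
  print('handle top',W.plane(322.3,368.3,z+.0402),'collar',W.plane(322.3,0,z))
print('tcp at pic about', -W.R.T@W.t)
# ring at handle bottom & collar top outline
v=W.proj([.5093,-.2009,.1273-.0348]); print('expected shank end px',v)
# cloud
C=W.cloud(); m=(C[...,2]>.15)&(C[...,2]<.19)&(abs(C[...,0]-.51)<.02)&(abs(C[...,1]+.2)<.02); print(m.sum(),C[m].min(0),C[m].max(0),np.median(C[m],0))
E
```

```text
screws wrist (array([ 0.50789599, -0.20558133,  0.054     ]), array([ 0.50793043, -0.2056372 ,  0.054     ]), [np.float64(0.050036375392023186), np.float64(0.05017035391930507), np.float64(0.05022696984249099), np.float64(0.05035024661874349)])
hole edge [ 0.50815065 -0.20476284  0.054     ]
screws top (array([ 0.5098082 , -0.20446778,  0.054     ]), array([ 0.50975299, -0.20452784,  0.054     ]), [np.float64(0.04919094681413242), np.float64(0.049739721895229995), np.float64(0.049477962142487605), np.float64(0.04989291892006446)])
handle top [ 0.50753149 -0.20027061  0.1675    ] collar [ 0.53054821 -0.08095346  0.1273    ]
tcp at pic about [ 0.52373744 -0.11929999  0.2707687 ]
expected shank end px [326.28237728 278.02926337]
7827 [ 0.49000021 -0.21308697  0.1500034 ] [ 0.52999051 -0.18347288  0.18971283] [ 0.50840619 -0.19237531  0.16835644]
```

```bash
python3 -m inch '[[-0.022,0.16,0.3,0,0,0,1],[-0.022,0.16,0.3,0,0,0,1],[-0.022,0.16,0.3,0,0,0,1],[-0.022,0.16,0.2,0,0,0,1],[0,0,0.1,0,0,0,1],[0,0,0,0,0,0,1],[0,0,0,0,0,0,1],[0,0,0,0,0,0,1]]'; python3 - <<'E'
from h import *
o=bot.get_obs(); print(o['eef_pos'],o['tool_rot'],o['ft_force'])
snap('wrist','w4')
print(bot.get_obs()['eef_pos'])
W=V('w4');cv2.imwrite('pics/c5.png',cv2.resize(W.im[200:400,220:420],None,fx=3,fy=3,interpolation=2))
E
```

```text
clock: 8.4
eef_pos: [0.5064, -0.2176, 0.1004]
tool_rot: [0.995, -0.097, 0.0, 0.0]
ft_force: [0.6, 0.6, -1.3]
grip_width: 0.0146
[ 0.50643999 -0.21760197  0.10039032] [ 9.95323341e-01 -9.65987679e-02  3.46663057e-04  7.17064148e-05] [ 0.5871057   0.57685987 -1.33360765]
wrist {'vfov': 67.98685819467642, 'cx': 321.8920135453091, 'cy': 239.5398992846436, 'R': array([[ 9.81423260e-01, -1.91854194e-01,  5.93465093e-04],
       [-1.81764638e-01, -9.28811635e-01,  3.22909528e-01],
       [-6.14003301e-02, -3.17018793e-01, -9.46429651e-01]]), 't': array([-0.53660389, -0.11019065,  0.21956375])}
[ 0.50642988 -0.21756958  0.10040547]
```

View pics/c5.png

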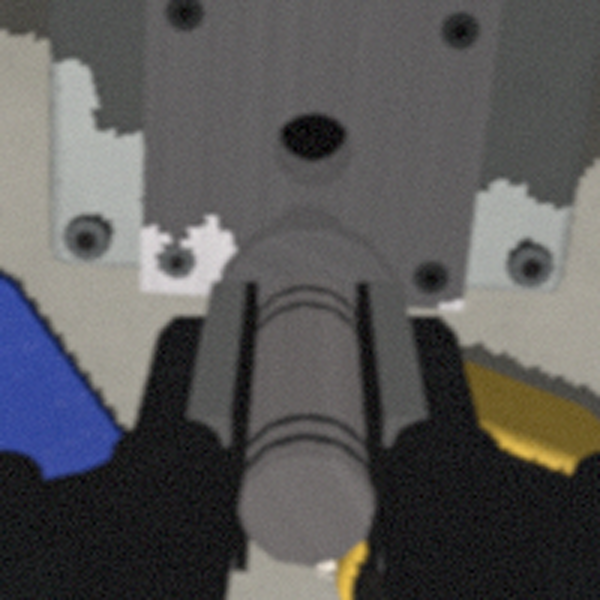

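```bash
python3 - <<'E'
from h import *
W=V('w4')
g=cv2.cvtColor(W.im,cv2.COLOR_BGR2GRAY)
s=cv2.bilateralFilter(g,7,25,5)[225:295,280:370].astype(float)
s=np.clip((s-20)*2.6,0,255).astype(np.uint8)
cv2.imwrite('pics/c6.png',cv2.resize(s,None,fx=8,fy=8,interpolation=2))
p=lambda a,b:(220+a/3,200+b/3)
sc=[W.plane(*p(*q),.054)for q in [(185,12),(460,30),(431,277),(177,262)]]
print(np.mean(sc,0),[np.linalg.norm(sc[i]-sc[i-1]) for i in range(4)]); print(W.plane(*p(313,150),.054))
E
```

```text
[ 0.50797297 -0.2057286   0.054     ] [np.float64(0.05036839048101394), np.float64(0.050195028827656085), np.float64(0.05030211563299731), np.float64(0.050205622049122475)]
[ 0.50793773 -0.20567069  0.054     ]
```

View pics/c6.png

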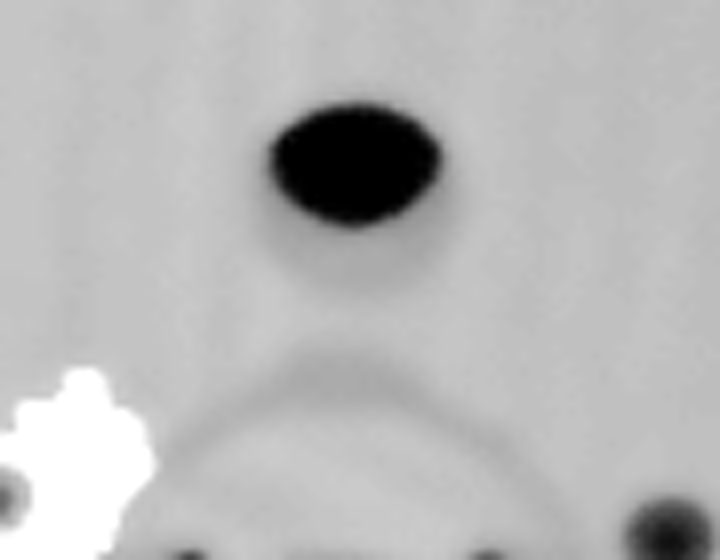

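```bash
python3 - <<'E'
from h import *
W=V('w4'); tcp=np.array([.5064,-.2176,.1004])
tx=np.array([.9814,-.192,0]);ty=np.array([-.192,-.9814,0])
def rep(n,P): d=P-tcp; print(n,P, 'tool x,y mm',1e3*d@tx,1e3*d@ty)
rep('shank',W.plane(322.5,268.1,.0656)+.007*ty)
rep('collar bot',W.plane(323.1,275.4,.0896)+.015*ty)
rep('handle top',W.plane(220+307/3,200+504/3,.1406))
rep('hole',W.plane(220+313/3,250,.054))
g=cv2.GaussianBlur(cv2.cvtColor(W.im,cv2.COLOR_BGR2GRAY),(3,3),0)
for u in (315,319,323,327): print(u,g[258:285,u])
for u in (316,320,324,328): print(u,g[234:266,u])
print('row',[int(x) for x in g[251,300:350]])
for z in (.14,.145): print(W.proj(tcp+[0,0,z-.1004]))
E
```

```text
shank [ 0.50436658 -0.21838123  0.0656    ] tool x,y mm -1.8456040302353738 1.1571207905859255
collar bot [ 0.50432817 -0.21975767  0.0896    ] tool x,y mm -1.6190213122424697 2.515327689163489
handle top [ 0.50446028 -0.21675549  0.1406    ] tool x,y mm -2.065787044770134 -0.4563809552466986
hole [ 0.50793773 -0.20567069  0.054     ] tool x,y mm -0.7812951324277875 -12.002673105498962
315 [ 92  95  96  97  97  97  97  96  97  97  95  92  90  87  85  86  88  89
  90  93  96  97  97 100 100  97  96]
319 [88 87 87 91 94 95 95 95 95 94 90 88 86 85 85 85 85 86 90 94 96 96 95 95
 98 99 98]
323 [87 86 86 88 91 93 94 95 94 91 88 87 85 85 86 86 85 86 89 93 96 95 94 94
 95 96 98]
327 [86 85 85 88 91 93 94 93 93 93 91 89 86 85 85 85 85 86 90 95 97 96 95 95
 95 95 95]
316 [98 97 98 99 94 83 63 40 24 15 10 13 17 20 27 39 55 70 81 86 85 83 83 86
 90 92 93 94 95 96 96 96]
320 [94 95 93 83 61 36 20 13 12 17 20 18 15 15 16 16 18 29 49 69 81 85 87 88
 88 87 86 90 95 97 95 94]
324 [96 94 88 70 44 24 18 18 17 15 16 18 19 20 18 17 17 19 30 53 74 86 88 87
 86 84 86 88 91 94 95 95]
328 [94 94 92 81 59 36 21 17 18 19 18 15 15 17 16 11 16 32 54 73 83 86 87 87
 86 85 85 88 91 93 94 94]
row [95, 94, 96, 97, 96, 96, 95, 94, 94, 94, 93, 90, 86, 84, 83, 78, 70, 59, 48, 37, 29, 23, 21, 19, 19, 19, 20, 26, 32, 40, 52, 66, 77, 81, 82, 83, 84, 87, 91, 94, 96, 95, 94, 95, 94, 93, 92, 93, 93, 94]
[328.21349583 367.94151873]
[328.47110566 377.77533538]
```

```bash
python3 -m inch '[[0.01,-0.13,0,0,0,0,1],[0.01,-0.13,0,0,0,0,1],[0.01,-0.13,0,0,0,0,1],[0.013,-0.136,0,0,0,0,1],[0,0,0.2,0,0,0,1],[0,0,0.14,0,0,0,1],[0,0,0,0,0,0,1],[0,0,0,0,0,0,1]]'; cat > st.py <<'E'
from h import *
import sys
o=bot.get_obs(); d=o['eef_pos']-np.array([.5064,-.2176,.1004])
tx=np.array([.9814,-.192,0]);ty=np.array([-.192,-.9814,0])
# where the TCP should be for pin over hole: tool +1.07,-13.15 from ref
print('clk',round(o['clock'],2),'err(tool mm) x,y',np.round([1e3*d@tx-1.07,1e3*d@ty+13.15],2),'z',round(o['eef_pos'][2]*1e3,2),'F tool x,y,z',np.round([o['ft_force']@tx,o['ft_force']@ty,o['ft_force'][2]],2),'T',np.round(o['ft_torque'],3),o['tool_rot'].round(4))
E
python3 st.py
```

```text
clock: 9.25
eef_pos: [0.5095, -0.2049, 0.0912]
tool_rot: [0.995, -0.097, -0.0, -0.0]
ft_force: [-0.0, -0.1, -1.0]
grip_width: 0.0146
clk 9.25 err(tool mm) x,y [-0.51  0.08] z 91.21 F tool x,y,z [-0.01  0.13 -0.99] T [-0.049  0.035  0.052] [ 9.953e-01 -9.670e-02 -3.000e-04 -1.000e-04]
```

```bash
python3 -m inch '[[0.02,0,0.02,0,0,0,1],[0,0,0.02,0,0,0,1],[0,0,0.02,0,0,0,1],[0,0,0.02,0,0,0,1],[0,0,0.02,0,0,0,1],[0,0,0.02,0,0,0,1],[0,0,0,0,0,0,1],[0,0,0,0,0,0,1]]'; python3 st.py
```

```text
clock: 10.05
eef_pos: [0.5102, -0.2049, 0.0886]
tool_rot: [0.995, -0.097, 0.0, -0.0]
ft_force: [0.4, -0.0, -0.5]
grip_width: 0.0147
clk 10.05 err(tool mm) x,y [ 0.22 -0.01] z 88.57 F tool x,y,z [ 0.44 -0.05 -0.47] T [-0.003  0.059  0.009] [ 0.9953 -0.0966  0.     -0.    ]
```

```bash
python3 -m inch '[[0,0,0.02,0,0,0,1],[0,0,0.02,0,0,0,1],[0,0,0.02,0,0,0,1],[0,0,0.02,0,0,0,1],[0,0,0,0,0,0,1],[0,0,0,0,0,0,1],[0,0,0,0,0,0,1],[0,0,0,0,0,0,1]]'; python3 st.py
```

```text
clock: 10.85
eef_pos: [0.5102, -0.205, 0.0866]
tool_rot: [0.995, -0.097, 0.0, 0.0]
ft_force: [-0.2, -0.8, -1.0]
grip_width: 0.0146
clk 10.85 err(tool mm) x,y [0.26 0.03] z 86.57 F tool x,y,z [-0.07  0.8  -0.96] T [0.028 0.037 0.011] [ 0.9953 -0.0967  0.      0.    ]
```

```bash
python3 -m inch '[[0,0,0.02,0,0,0,1],[0,0,0.02,0,0,0,1],[0,0,0.02,0,0,0,1],[0,0,0.02,0,0,0,1],[0,0,0,0,0,0,1],[0,0,0,0,0,0,1],[0,0,0,0,0,0,1],[0,0,0,0,0,0,1]]'; python3 st.py
```

```text
clock: 11.65
eef_pos: [0.5102, -0.205, 0.0846]
tool_rot: [0.995, -0.097, 0.0, 0.0]
ft_force: [-0.0, -0.3, -0.6]
grip_width: 0.0142
clk 11.65 err(tool mm) x,y [0.28 0.04] z 84.6 F tool x,y,z [ 0.01  0.26 -0.61] T [0.021 0.004 0.023] [ 0.9953 -0.0966  0.      0.    ]
```

```bash
python3 -m inch '[[0,0,0.04,0,0,0,1],[0,0,0.04,0,0,0,1],[0,0,0.04,0,0,0,1],[0,0,0.04,0,0,0,1],[0,0,0,0,0,0,1],[0,0,0,0,0,0,1],[0,0,0,0,0,0,1],[0,0,0,0,0,0,1]]'; python3 st.py;  python3 - <<'E'
from h import *
snap('wrist','w5'); snap('scene','s5')
W=V('w5');S=V('s5');cv2.imwrite('pics/c7.png',np.hstack([cv2.resize(W.im[200:400,220:420],(400,400),interpolation=2),cv2.resize(S.im[240:340,350:450],(400,400),interpolation=2)]))
E
```

```text
clock: 12.45
eef_pos: [0.5103, -0.205, 0.0806]
tool_rot: [0.995, -0.097, 0.0, 0.0]
ft_force: [0.2, 0.7, -0.6]
grip_width: 0.0147
clk 12.45 err(tool mm) x,y [0.28 0.02] z 80.61 F tool x,y,z [ 0.02 -0.7  -0.56] T [-0.027 -0.028 -0.004] [ 9.953e-01 -9.660e-02  1.000e-04  0.000e+00]
wrist {'vfov': 67.98685819467642, 'cx': 321.8920135453091, 'cy': 239.5398992846436, 'R': array([[ 9.81397253e-01, -1.91988104e-01, -9.46180517e-06],
       [-1.81704928e-01, -9.28848029e-01,  3.22838440e-01],
       [-6.19899286e-02, -3.16831039e-01, -9.46454088e-01]]), 't': array([-0.53786951, -0.09142468,  0.20540787])}
scene {'vfov': 43.2148310261677, 'cx': 328.4216463500802, 'cy': 240.42690353010045, 'R': array([[ 0.64300187, -0.76586071,  0.00244133],
       [-0.56318871, -0.47499776, -0.67616241],
       [ 0.51900585,  0.43339877, -0.73674856]]), 't': array([-0.36592953,  0.32159824,  0.9425952 ])}
```

View pics/c7.png

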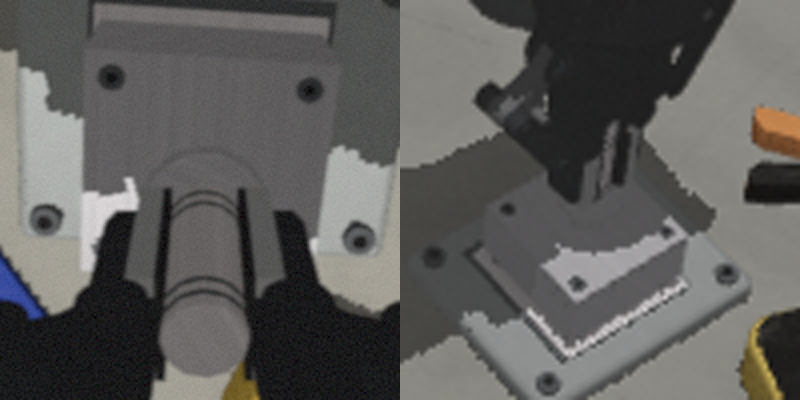

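The pin is about 8 mm into the hole with no side force. The collar is just above the plate at about (205,165) in the left crop. I'll press on against the plug.

```bash
python3 -m inch '[[0,0,0.04,0,0,0,1],[0,0,0.04,0,0,0,1],[0,0,0.04,0,0,0,1],[0,0,0.04,0,0,0,1],[0,0,0.04,0,0,0,1],[0,0,0.04,0,0,0,1],[0,0,0.04,0,0,0,1],[0,0,0,0,0,0,1]]'; python3 st.py; python3 -m inch '[[0,0,0.04,0,0,0,1],[0,0,0.04,0,0,0,1],[0,0,0.04,0,0,0,1],[0,0,0.04,0,0,0,1],[0,0,0,0,0,0,1],[0,0,0,0,0,0,1],[0,0,0,0,0,0,1],[0,0,0,0,0,0,1]]'; python3 st.py
```

```text
clock: 13.35
eef_pos: [0.5103, -0.205, 0.0738]
tool_rot: [0.995, -0.097, 0.0, 0.0]
ft_force: [-1.6, 0.5, 3.5]
grip_width: 0.0148
clk 13.35 err(tool mm) x,y [0.3  0.02] z 73.81 F tool x,y,z [-1.62 -0.19  3.55] T [ 0.148  0.385 -0.036] [ 9.953e-01 -9.660e-02  2.000e-04  1.000e-04]
clock: 14.15
eef_pos: [0.5103, -0.205, 0.0695]
tool_rot: [0.995, -0.097, 0.0, 0.0]
ft_force: [-0.7, 0.6, 3.3]
grip_width: 0.0144
clk 14.15 err(tool mm) x,y [0.3  0.03] z 69.55 F tool x,y,z [-0.82 -0.42  3.28] T [0.039 0.2   0.057] [ 0.9953 -0.0966  0.      0.    ]
```

```bash
python3 -m inch '[[-0.008,0,0.04,0,0,0,1],[0,0,0.04,0,0,0,1],[0,0,0.04,0,0,0,1],[0,0,0.04,0,0,0,1],[0,0,0.04,0,0,0,1],[0,0,0,0,0,0,1],[0,0,0,0,0,0,1],[0,0,0,0,0,0,1]]'; python3 st.py; python3 -m inch '[[0,0,0.02,0,0,0,1],[0,0,0.02,0,0,0,1],[0,0,0.02,0,0,0,1],[0,0,0,0,0,0,1],[0,0,0,0,0,0,1],[0,0,0,0,0,0,1],[0,0,0,0,0,0,1],[0,0,0,0,0,0,1]]'; python3 st.py
```

```text
clock: 14.95
eef_pos: [0.5102, -0.205, 0.0646]
tool_rot: [0.995, -0.097, 0.0, 0.0]
ft_force: [-0.3, 0.4, 3.7]
grip_width: 0.0141
clk 14.95 err(tool mm) x,y [0.22 0.05] z 64.56 F tool x,y,z [-0.4  -0.33  3.65] T [ 0.031 -0.039  0.014] [ 9.953e-01 -9.660e-02  2.000e-04  0.000e+00]
clock: 15.75
eef_pos: [0.5102, -0.205, 0.0631]
tool_rot: [0.995, -0.097, 0.0, 0.0]
ft_force: [1.5, 0.2, 3.2]
grip_width: 0.0145
clk 15.75 err(tool mm) x,y [0.22 0.02] z 63.14 F tool x,y,z [ 1.39 -0.44  3.19] T [-0.014 -0.198  0.023] [ 9.953e-01 -9.660e-02  2.000e-04  0.000e+00]
```

```bash
python3 -m inch '[[0,0,0.02,0,0,0,1],[0,0,0.02,0,0,0,1],[0,0,0.02,0,0,0,1],[0,0,0,0,0,0,1],[0,0,0,0,0,0,1],[0,0,0,0,0,0,1],[0,0,0,0,0,0,1],[0,0,0,0,0,0,1]]'; python3 st.py
```

```text
clock: 16.55
eef_pos: [0.5102, -0.205, 0.062]
tool_rot: [0.995, -0.097, 0.0, 0.0]
ft_force: [-0.2, 0.9, 7.1]
grip_width: 0.0144
clk 16.55 err(tool mm) x,y [0.21 0.05] z 62.04 F tool x,y,z [-0.34 -0.83  7.07] T [ 0.101 -0.003 -0.024] [ 9.953e-01 -9.660e-02  3.000e-04  1.000e-04]
```

Collar contact: the force is now rising. A little more, to about 12 N, to make sure it's home.

```bash
python3 -m inch '[[0,0,0.02,0,0,0,1],[0,0,0.02,0,0,0,1],[0,0,0.02,0,0,0,1],[0,0,0,0,0,0,1],[0,0,0,0,0,0,1],[0,0,0,0,0,0,1],[0,0,0,0,0,0,1],[0,0,0,0,0,0,1]]'; python3 st.py
```

```text
clock: 17.35
eef_pos: [0.5102, -0.205, 0.061]
tool_rot: [0.995, -0.097, 0.0, 0.0]
ft_force: [-1.0, 0.3, 9.4]
grip_width: 0.0146
clk 17.35 err(tool mm) x,y [0.26 0.05] z 60.97 F tool x,y,z [-1.02 -0.09  9.36] T [ 0.196  0.165 -0.044] [ 9.953e-01 -9.660e-02  4.000e-04  1.000e-04]
```

```bash
python3 -m inch '[[0,0,-0.03,0,0,0,1],[0,0,-0.03,0,0,0,1],[0,0,-0.03,0,0,0,1],[0,0,-0.02,0,0,0,1],[0,0,0,0,0,0,1],[0,0,0,0,0,0,1],[0,0,0,0,0,0,1],[0,0,0,0,0,0,1]]'; python3 st.py
```

```text
clock: 18.15
eef_pos: [0.5102, -0.205, 0.0628]
tool_rot: [0.995, -0.097, 0.0, 0.0]
ft_force: [0.2, -0.5, 3.6]
grip_width: 0.0144
clk 18.15 err(tool mm) x,y [0.2  0.04] z 62.84 F tool x,y,z [0.25 0.46 3.58] T [ 0.005 -0.213 -0.014] [ 9.953e-01 -9.660e-02  1.000e-04  0.000e+00]
```

```bash
python3 -m inch '[[0,0,0,0,0,0,-1],[0,0,0,0,0,0,-1],[0,0,0,0,0,0,-1],[0,0,0,0,0,0,-1],[0,0,0,0,0,0,-1],[0,0,0,0,0,0,-1],[0,0,0,0,0,0,-1],[0,0,0,0,0,0,-1]]'; python3 st.py; python3 -m inch '[[0,0,-0.2,0,0,0,-1],[0,0,-0.5,0,0,0,-1],[0,0,-0.8,0,0,0,-1],[0,0,-0.8,0,0,0,-1],[0,0,-0.8,0,0,0,-1],[0,0,-0.6,0,0,0,-1],[0,0,0,0,0,0,-1],[0,0,0,0,0,0,-1]]';  python3 - <<'E'
from h import *
snap('wrist','w6'); snap('scene','s6')
W=V('w6');S=V('s6');cv2.imwrite('pics/c8.png',np.hstack([cv2.resize(W.im[150:400,200:450],(400,400),interpolation=2),cv2.resize(S.im[250:350,350:450],(400,400),interpolation=2)]))
E
```

```text
clock: 18.95
eef_pos: [0.51, -0.2049, 0.0628]
tool_rot: [0.995, -0.097, 0.0, -0.0]
ft_force: [-0.1, -0.4, -0.5]
grip_width: 0.0854
clk 18.95 err(tool mm) x,y [ 0.06 -0.  ] z 62.83 F tool x,y,z [-0.    0.43 -0.51] T [-0.006 -0.014 -0.037] [ 0.9953 -0.0966  0.     -0.    ]
clock: 19.75
eef_pos: [0.5103, -0.205, 0.156]
tool_rot: [0.995, -0.097, 0.001, 0.0]
ft_force: [-0.5, 1.0, -0.3]
grip_width: 0.0853
wrist {'vfov': 67.98685819467642, 'cx': 321.8920135453091, 'cy': 239.5398992846436, 'R': array([[ 0.98139703, -0.19198458,  0.00134003],
       [-0.18211362, -0.92868302,  0.32308278],
       [-0.06078245, -0.31731652, -0.94636976]]), 't': array([-0.5381231 , -0.11559835,  0.27600634])}
scene {'vfov': 43.2148310261677, 'cx': 328.4216463500802, 'cy': 240.42690353010045, 'R': array([[ 0.64300187, -0.76586071,  0.00244133],
       [-0.56318871, -0.47499776, -0.67616241],
       [ 0.51900585,  0.43339877, -0.73674856]]), 't': array([-0.36592953,  0.32159824,  0.9425952 ])}
```

View pics/c8.png

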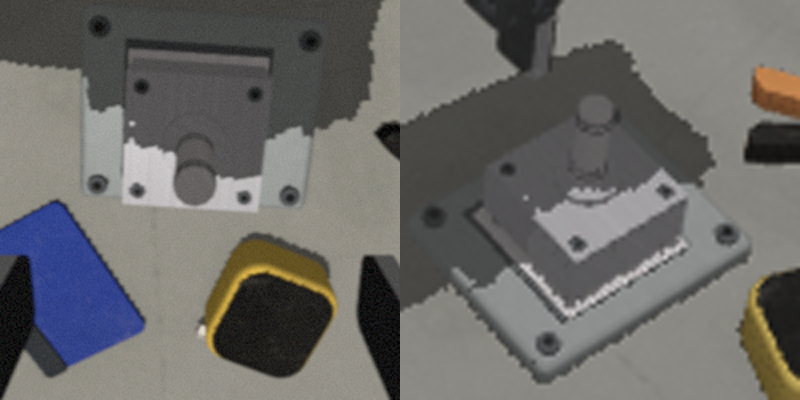

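View pics/s6.png

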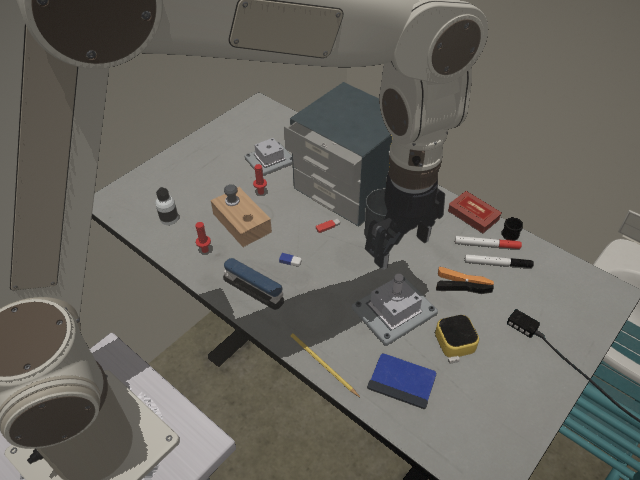

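The pin stands upright in the plate with its collar on the face. Its top is at about (195,185) in the left crop and (597,112) in the right crop. I'll check the height of its top, which should be 105 mm, before handing in.

```bash
python3 - <<'E'
from h import *
for t in ('w6','s6'):
    W=V(t); C=W.cloud()
    r=np.hypot(C[...,0]-.5085,C[...,1]+.2055)
    m=(r<.012)&(C[...,2]>.08)&(C[...,2]<.13); z=C[m][:,2]; h=np.sort(z)
    e=(r<.03)&(r>.019)&(abs(C[...,2]-.054)<.02); c=(r<.0145)&(r>.0095)&(abs(C[...,2]-.057)<.015)
    top=m&(C[...,2]>np.percentile(z,97)-.004)
    print(t,m.sum(),'pin top z p75,p90',np.percentile(z,[75,90,97]),'xy',C[top].mean(0),'plate z',np.median(C[e][:,2]),'collar',np.median(C[c][:,2]) if c.any() else None)
W,S=V('w6'),V('s6')
a=W.ray(200+195*.625,150+185*.625); b=S.ray(350+197/4,250+104/4)
A=np.array([a[1],-b[1]]).T; k=np.linalg.lstsq(A,b[0]-a[0],rcond=None)[0]; print('tri top',a[0]+k[0]*a[1],b[0]+k[1]*b[1])
E
```

```text
w6 844 pin top z p75,p90 [0.10582079 0.10629744 0.10662109] xy [ 0.5078643  -0.20388339  0.10549625] plate z 0.05475440545294938 collar 0.0596064504902081
s6 130 pin top z p75,p90 [0.10329014 0.10500818 0.10588615] xy [ 0.50962342 -0.20739132  0.10401309] plate z 0.052864699197628935 collar 0.05731347869924906
tri top [ 0.50816606 -0.20449825  0.10434514] [ 0.51098747 -0.20724621  0.10526604]
```

```bash
python3 -c "
from workcell import bot
print(bot.job_done(), bot.get_obs()['clock'])"
```

```text
the job is handed in; nothing more can be done
the job is handed in; nothing more can be done
```

The locating pin is home in the plate of the larger setter base, released, and the job is handed in. The clock read 19.75 s after the last move.

- **Fit:** I lined the pin up with the hole by wrist camera, and on lowering gently it went in at the first try, so no search was needed. It met the plug at about 3–4 N. Once the collar touched, the force rose at about 2 N/mm, as the plate's springs should. The highest wrist force I read was 9.4 N, taken at the end of each move, so a short peak in between could be missed. I eased off to 3.6 N before opening the gripper.
- **Final checks:** In the wrist camera's depth, the pin's top is about 51 mm above the plate face and the collar top about 5 mm above it, both as they should be when home. The top's height above the desk came out at 105–106.5 mm from both cameras' depth and 104–105 mm by triangulation; 105 mm is right.
- **Disagreement:** The cameras differ by 2–3 mm sideways and in absolute plate height (54.8 mm wrist, 52.9 mm scene), roughly the calibration tolerance and depth noise. The two rays used to triangulate missed each other by about 4 mm.
- **Surroundings:** The gripper is open and clear above the pin. In the last scene picture the other driver, the red look-alikes and the things on the desk look unmoved. I judged that by eye, and the cup was partly hidden by the arm.

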